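# Lever a gearmotor skid up and slip a packer under its front runner

### The job

Use the pry bar over the steel block to lever up the front of the gearmotor's skid so that strapping can later be passed beneath; leave the bar holding it up, and slide the yellow packer in lengthways from the front, beside the bar, until it reaches right under the front runner. Then let the skid down onto the packer, draw the bar out and lay it on the bench clear of the skid. Keep the gripper itself off the skid, don't shift the skid along the bench, and leave the bottle, mug and carton alone.

Things in the scene. Friction and masses are not known exactly. Their poses are not given: they have to be found in the camera images.
- skid_front (a point): Middle of the lower front edge of the deck board of a timber skid that carries a blue gearmotor; 34 mm above the bench while the skid stands flat. x points inwards under the skid, y along the front edge, z up. Deck 210 (x) x 190 (y) x 12 mm. Behind the front edge it overhangs 35 mm, open below (34 mm gap), then comes the front runner.
- skid: That skid with its motor, 3.4 to 4.6 kg, loose; origin on the bench below skid_front, same axes. Two 34 mm high runners, full width in y: front one at x 35 to 60 mm, rear one 150 to 175 mm; raised in front, it tips about the rear one. The motor starts 60 mm behind the front edge and reaches 164 mm above the bench.
- block_top (a point): Centre of the top face, 22 mm above the bench, of a dark steel fulcrum block, 36 (x) x 50 (y) x 22 mm, 0.31 kg, loose. It stands before the skid, long side along the skid's front edge, its centre about 30 mm before that edge and 5 to 45 mm off the skid's middle towards -y of the skid. x points roughly to the skid, z up.
- bar_grip (a point): Centre of the shank's section, near the centre of mass, of a steel pry bar with an orange end, 0.97 kg, lying on the bench. x points along the shank to the blade, y across, z up. Straight shank 22 mm wide, 15 mm thick, 350 mm long: from 200 mm behind this point to the heel (bend) 150 mm ahead.
- bar_heel (a point): Heel of the bar: the bend, on the under face, 150 mm ahead of bar_grip and 7.5 mm below it, same axes. From here the blade, 55 mm long, 30 mm wide, 6 mm thick, is bent up 25 degrees: with the orange end raised 25 degrees the blade is level. The heel is what bears on the block, best 25 mm before the skid's edge.
- bar_tip (a point): Middle of the blade's end, under face; 200 mm ahead of bar_grip and 16 mm above it, same axes. With the heel on the block and the shank pressed down from 25 degrees to level on the block, the tip raises the skid's front edge about 20 mm; the shank's own weight then keeps it up when let go.
- packer_mid (a point): Centre of the packer (shim): a plain flat yellow plastic slab 150 (x) x 50 (y) x 8 mm thick, 80 g, lying flat on the bench. x is along its length, both ends alike. There is most room for it on the bar's +y side as the skid's y axis points: its line about 75 mm from the bar's line leaves the fingers clear of bar and block.
- bottle: Bystander: green glass bottle, 64 mm across, 200 mm high; origin at the centre of its underside.
- carton: Bystander: small cardboard carton, 90 x 65 x 55 mm high; origin at the centre of its underside.
- mug: Bystander: white mug, 80 mm across, 90 mm high; origin at the centre of its underside.
Things that resemble listed ones, but are neither listed nor needed, are in the scene too. Of the things that look like the part that bears packer_mid, the largest one is meant.

How it is judged (in metres and radians):
On the way, in this order (a step that is already met when the one before it is completed fails the run):
1. the bar, bearing on the block, has levered the skid's front edge up by at least 10 mm without the gripper touching the skid (height (world z) of skid_front above 0.044 m and contact force between bar and block above 2 N and contact force between bar and skid above 2 N and contact force between each of the arm, the fingers and skid below 1 N), for 0.2 s.
2. with the bar still carrying the raised front, the packer lies under the front runner (height (world z) of skid_front above 0.042 m and contact force between bar and skid above 1 N and x of packer_mid in the frame of skid between -0.027 and 0.06 m), for 0.2 s.
At the end, for the whole second after the job is handed in: Skid's front edge 6 to 18 mm above its flat height, front runner bearing on the packer, which lies lengthways (0.4 rad), centre at most 27 mm outside the front edge and within 95 mm of the skid's middle; bar flat on the bench clear of the skid; all at rest (height (world z) of skid_front between 0.04 and 0.052 m and contact force between packer and skid above 3 N and x of packer_mid in the frame of skid between -0.027 and 0.06 m and y of packer_mid in the frame of skid between -0.095 and 0.095 m and angle between the x axis of packer_mid and the x axis of skid_front, either way round below 0.4 rad and contact force between bar and skid below 0.05 N and height (world z) of bar_grip below 0.03 m and height (world z) of bar_tip below 0.04 m and (x of bar_tip in the frame of skid below -0.005 m or y of bar_tip in the frame of skid below -0.1 m or y of bar_tip in the frame of skid above 0.1 m) and linear speed of each of skid, bar, packer below 0.02 m/s); the robot touches nothing.
It fails at once if the skid is shifted more than 40 mm from where it stood (distance of skid_front from where it was at the start of the episode above 0.04 m).
It fails at once if the gripper or arm pushes or lifts the skid with more than 12 N (contact force between any of the arm, the fingers and skid above 12 N).
It fails at once if the bottle, carton or mug is moved more than 30 mm or tipped (distance of any of bottle, carton, mug from where it was at the start of the episode above 0.03 m or angle between any of bottle, mug, carton's own z axis and vertical above 0.5 rad).
It also fails if it takes over 72 s, if anything falls off the work surface, if the arm or the gripper's body presses on something with over 40 N, if the wrist force passes 120 N, or if a joint passes its speed limit or range.

### The arm

A 6-joint arm with a two-finger parallel gripper is mounted at the origin on the work surface. World frame = base frame: x ahead of the robot, y to its left, z up, the work surface at z = 0. Lengths are in m, angles in degrees, forces in N, time in s.
With the tool pointing down it reaches from about 0.225 to 0.875 m from the base axis. Payload 3.4 kg.
Tool frame: the origin (TCP) lies on the centre line of the jaws, within the pads' length; the fingertips stand 11 mm ahead of it and the grasp point (between the pads) lies 8 mm behind it; z points along the fingers, y is the line along which they close (so a half turn about z gives the same grasp; the last joint's range is limited). The gripper opens to 85 mm and grips with 20 to 120 N. Pads are 22 mm wide; open, the fingers measure 114 mm over their backs; the gripper's body (76 mm by 85 mm) begins 54 mm behind the grasp point. The pads swing forward as they close: fully open they stand 13 mm farther back than shut.
Start: joints at [-84.225, 15.808, 86.224, -0, 77.962, -6.933], TCP at [0.126, -0.561, 0.242] pointing down, gripper open.
Joint ranges: [-165.64, 165.64], [-43.16, 119.46], [12.63, 154.43], [-67.54, 247.53], [6.08, 155.33], [-154.97, 154.97]. Speed limits (degrees/s): [147.25, 147.25, 180, 180, 180, 180].

### API

Orientations are given as a 3x3 rotation matrix whose columns are the frame's x, y, z axes.
In Python, from cell import * gives the robot as it stands.
- The arm moves only by the shell command python3 -m inch 'ROWS' [OPENING] [FORCE]. ROWS is JSON, a list that holds one entry, the list of rows, each a list of 6 numbers: the shift along the world's x, y, z in m, then the turn, a rotation vector about the world's x, y, z in degrees. In form: [[[dx, dy, dz, wx, wy, wz], ...]]. A call has 1 to 5 rows; each row is the pose to reach, as a shift and turn from the pose commanded when the call began; what a row does not reach only later rows make up. A row lasts 1/8 s, in which the tool goes at most 62.5 mm and 10.7 degrees, less where a joint would pass 70% of its speed; a pose out of reach is approached as far as the arm can. A call with a gripper value outside its range is refused whole. OPENING is the opening, from -1 (shut) to 1 (fully open), set as the call begins (- or left out, the last holds). The fingers move at their own pace and stop on an object; FORCE is the grip in N (left out, the last holds). Time passes only in rows, so rows that repeat a pose let the fingers close. It gives the time, the measured TCP pose, the force, the opening and the grip force at its end, in the units of the state.
- state(): the state, without advancing time (a new reading comes with each control period).
- get_image(name): name is "scene" or "side" or "wrist"; returns a dict with "color" (384x512x3 uint8, red, green, blue), "depth" (384x512 float32, m along the optical axis (not along the pixel's ray), 0 where there is no reading), "vertical_fov" (degrees; the focal length in pixels is half the picture's height over the tangent of half this angle, whatever the lens; pixels are square), "cx", "cy" (the principal point, pixels), "world_from_camera" (4x4, takes a point from camera to world coordinates). Camera axes: x right, y up, looking along -z (the intrinsics and any distortion apply to the point x, -y, -z); pixel columns grow to the right and rows downward; lengths in m; the calibration is good to about 2 mm. The wrist camera is an equidistant fisheye: a pixel r from the principal point sees the ray r / f radians off the axis. A picture is of the moment at which its call begins.
- job_done(): hands the job in; it is judged then, once.
Trained networks look in the newest picture that a camera, given by its name, has taken for a name from the list of things; names that differ only in an ending like _2 or _b are one class to them, and where a whole thing is asked for, a point or a joint stands for the part that bears it (a point fixed in the world has none). Each returns a list of dicts, best first, with "confidence" (0 to 1); they miss things now and then, are a little off and sometimes report something else, mostly with a low value. They report only what shows in the picture. A call takes as long as a camera call. They do not tell look-alikes from the thing itself.
- masks_of(name, camera): "mask" (384x512 bool, what is visible of it) and "rect" ([left, top, right, bottom] in pixels, round what is visible of it).
The state is a dict: "time": time; "joint_pos": joint angles; "qvel": joint speeds; "joint_efforts": joint torques, N m; "ee_pos": TCP position; "orientation": TCP orientation; "wrist_force": force on the tool from outside, world axes, zero at the start; "moment": the same for the moment, N m; "opening": finger opening in m; "gripper_force": force on a finger pad.
Only numpy, scipy, OpenCV 4.12 (cv2) and the standard library are available. Lean on these libraries where they do the work, as an engineer would, in place of code of your own. Each camera call takes 0.05 s, during which the arm holds its last target. There are 200 camera calls.

## Working session

There is one attempt and no reset: what is moved stays moved. The work goes in short steps, Python scripts to look and compute and a shell command to move; the robot and the scene stay as the last step left them, time stands still between calls to the robot, and variables do not carry over. Pictures are saved under pics/ and viewed, at most 10 in all, crops included, and the job is handed in when it is done.

```bash
mkdir -p pics; ls
cat > h.py <<'E'
from cell import *
import numpy as np, cv2
def pts(im,mask=None):
    d=im["depth"];h,w=d.shape;f=h/2/np.tan(np.radians(im["vertical_fov"]/2))
    v,u=np.mgrid[0:h,0:w];m=d>0
    if mask is not None:m&=mask
    z=d[m];x=(u[m]-im["cx"])/f*z;y=-(v[m]-im["cy"])/f*z
    P=np.c_[x,y,-z,np.ones(len(z))]@im["world_from_camera"].T
    return P[:,:3],np.c_[u[m],v[m]]
E
python3 - <<'E'
from h import *
a=get_image("scene");b=get_image("side")
for n,i in(("scene",a),("side",b)):
    print(n,i["vertical_fov"],i["cx"],i["cy"],np.round(i["world_from_camera"],3).tolist())
    for t in("skid","block_top","bar_grip","packer_mid","bottle","mug","carton"):
        for r in masks_of(t,n)[:4]:
            P,_=pts(i,r["mask"]); 
            if len(P)>5: print(t,round(r["confidence"],2),r["rect"],len(P),np.round(np.median(P,0),3),np.round(np.percentile(P,2,axis=0),3),np.round(np.percentile(P,98,axis=0),3))
    cv2.imwrite(f"pics/{n}0.png",cv2.resize(i["color"][:,:,::-1],(800,600)))
print(state())
E
```

```text
pics
scene 52.64186645511711 252.75890543244088 189.0362423053597 [[0.635, -0.631, 0.446, 0.956], [0.773, 0.528, -0.353, -0.511], [-0.013, 0.568, 0.823, 0.928], [0.0, 0.0, 0.0, 1.0]]
skid 0.95 [309.3, 97.8, 402.1, 180.2] 4166 [0.557 0.189 0.082] [0.459 0.109 0.036] [0.639 0.274 0.163]
skid 0.66 [375.0, 180.7, 418.5, 221.2] 1138 [0.755 0.139 0.052] [ 0.704  0.105 -0.002] [0.789 0.205 0.057]
skid 0.61 [140.8, 239.4, 191.0, 281.6] 1457 [ 0.5   -0.427  0.047] [ 0.475 -0.488  0.001] [ 0.552 -0.388  0.09 ]
block_top 0.63 [322.0, 171.7, 342.3, 188.8] 232 [0.575 0.08  0.02 ] [0.55  0.065 0.002] [0.598 0.102 0.024]
block_top 0.27 [222.8, 214.5, 336.5, 328.6] 1562 [ 0.693 -0.235  0.014] [ 0.665 -0.404  0.001] [ 0.717 -0.024  0.023]
bar_grip 0.6 [218.0, 210.4, 338.9, 327.5] 1493 [ 0.693 -0.234  0.014] [ 0.664 -0.405  0.002] [ 0.717 -0.021  0.024]
packer_mid 0.98 [206.3, 166.9, 251.1, 204.7] 708 [ 0.395 -0.159  0.007] [ 0.365 -0.225  0.002] [ 0.423 -0.085  0.01 ]
packer_mid 0.8 [277.5, 109.2, 298.2, 137.2] 269 [0.322 0.141 0.005] [0.27  0.11  0.001] [0.369 0.17  0.009]
bottle 0.59 [127.9, 187.2,
[... 1949 characters left out ...]
.79625764e+01, -6.93182852e+00]), 'qvel': array([-0.03179904,  0.00311478, -0.01694575,  0.01702591, -0.04100249,
       -0.03549517]), 'joint_efforts': array([-1.96952801e-04, -4.16584861e+01, -2.46085364e+01, -2.98766745e-04,
       -6.39085738e-05, -4.55415204e-06]), 'ee_pos': array([ 0.12649684, -0.56093621,  0.24234179]), 'orientation': array([[ 9.75503329e-01,  2.19984669e-01,  9.45494891e-06],
       [ 2.19984669e-01, -9.75503323e-01, -1.09902185e-04],
       [-1.49534616e-05,  1.09289891e-04, -9.99999994e-01]]), 'wrist_force': array([ 0.01786153,  0.02082978, -0.43491181]), 'moment': array([ 0.07243357,  0.01299751, -0.00388534]), 'gripper_force': 0.0, 'opening': 0.08537044263742619}
```

View pics/scene0.png

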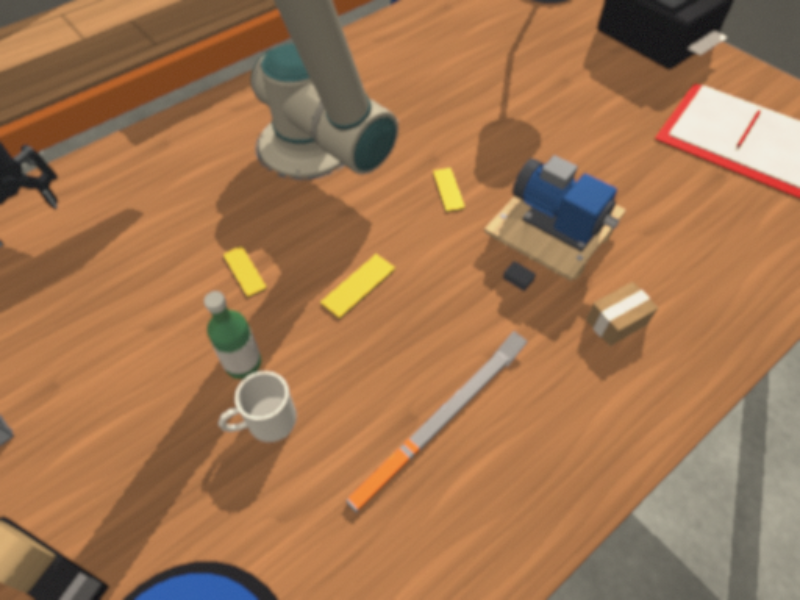

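View pics/side0.png

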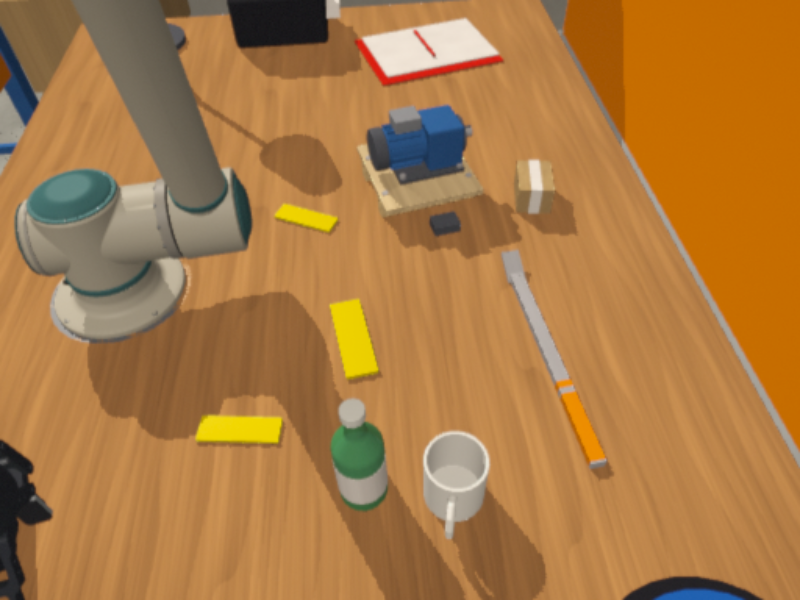

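Run:
```python
from h import *
for n in("scene","side"):
    i=get_image(n)
    def rect(P,lab):
        (c,s,a)=cv2.minAreaRect(P[:,:2].astype(np.float32)); print(n,lab,len(P),np.round(c,4),np.round(s,4),round(a,2),np.round(np.median(P[:,2]),4))
        print(np.round(cv2.boxPoints((c,s,a)),3).tolist())
    for t in("packer_mid","bar_grip","block_top"):
        for r in masks_of(t,n)[:3]:
            P,_=pts(i,cv2.erode(r["mask"].astype(np.uint8),np.ones((2,2)))>0)
            rect(P,t+str(round(r["confidence"],2)))
            if t=="block_top":
                Q=P[abs(P[:,2]-.022)<.004]; 
                if len(Q)>9: rect(Q,"top")
    r=masks_of("skid",n)[0]
    P,uv=pts(i,r["mask"])
    Q=P[abs(P[:,2]-.046)<.004]; rect(Q,"deck")
    # front edge fit : lowest y quantile by x-bin
    xs=np.arange(.42,.68,.01);E=[]
    for x in xs:
        q=Q[(Q[:,0]>=x)&(Q[:,0]<x+.01)]
        if len(q)>6:E.append((x+.005,np.percentile(q[:,1],3),len(q)))
    print(np.round(E,3).tolist())
```

```text
scene packer_mid0.88 262 [0.3196 0.1402] [0.0343 0.1129] 62.68 0.0051
[[0.2619999945163727, 0.1509999930858612], [0.3619999885559082, 0.0989999994635582], [0.3779999911785126, 0.12999999523162842], [0.2770000100135803, 0.1809999942779541]]
scene packer_mid0.68 693 [ 0.3936 -0.154 ] [0.0492 0.1501] 8.83 0.0069
[[0.3580000102519989, -0.08399999886751175], [0.38100001215934753, -0.23199999332427979], [0.42899999022483826, -0.2240000069141388], [0.4059999883174896, -0.07599999755620956]]
scene packer_mid0.59 389 [ 0.2273 -0.3005] [0.038  0.1151] 81.48 0.0053
[[0.1679999977350235, -0.3109999895095825], [0.2809999883174896, -0.328000009059906], [0.28700000047683716, -0.28999999165534973], [0.17299999296665192, -0.27300000190734863]]
scene bar_grip0.78 1331 [ 0.6929 -0.2128] [0.0271 0.395 ] 6.01 0.0138
[[0.6589999794960022, -0.017999999225139618], [0.699999988079071, -0.41100001335144043], [0.7269999980926514, -0.40799999237060547], [0.6859999895095825, -0.014999999664723873]]
scene block_top0.72 184 [0.5759 0.0856] [0.0439 0.0346] 11.63 0.02
[[0.5509999990463257, 0.09799999743700027], [0.5
[... 2523 characters left out ...]
.2141] 11.67 0.0467
[[0.42100000381469727, 0.30399999022483826], [0.46399998664855957, 0.09399999678134918], [0.6520000100135803, 0.13300000131130219], [0.6079999804496765, 0.34299999475479126]]
[[0.425, 0.265, 14.0], [0.435, 0.221, 44.0], [0.445, 0.179, 49.0], [0.455, 0.125, 59.0], [0.465, 0.099, 86.0], [0.475, 0.099, 90.0], [0.485, 0.102, 87.0], [0.495, 0.103, 58.0], [0.505, 0.106, 53.0], [0.515, 0.107, 56.0], [0.525, 0.11, 52.0], [0.535, 0.113, 55.0], [0.545, 0.115, 53.0], [0.555, 0.116, 49.0], [0.565, 0.119, 51.0], [0.575, 0.121, 53.0], [0.585, 0.121, 50.0], [0.595, 0.124, 55.0], [0.605, 0.127, 51.0], [0.615, 0.129, 50.0], [0.625, 0.132, 65.0], [0.635, 0.133, 53.0], [0.645, 0.135, 23.0]]
```

The scene shows three yellow slabs at (358,286), (244,272) and (448,189) in the 800x600 picture. The first is the largest at 150x50 mm, so it is the packer. The bar is at (440,425) with its blade at (515,343), the block at (519,275), and the skid at (555,220). The side view agrees. One close crop to check before reaching.

Run:
```python
from h import *
i=get_image("scene")
cv2.imwrite("pics/crop.png",cv2.resize(i["color"][85:335,195:430,::-1],(700,745),interpolation=cv2.INTER_CUBIC)[:600])
```

```text
(no output)
```

View pics/crop.png

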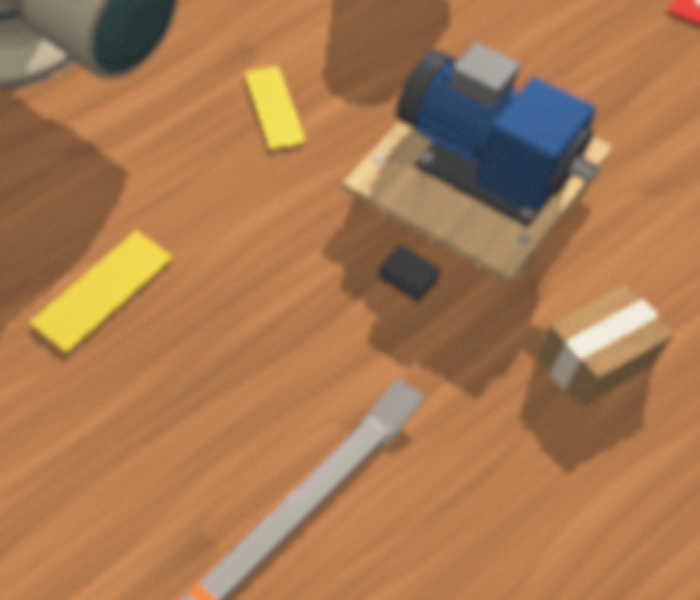

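```bash
python3 -m inch '[[[0.02,0.01,0.04,0,0,10],[0.05,0.03,0.06,0,0,20],[0.1,0.06,0.06,0,0,30],[0.15,0.09,0.06,0,0,40],[0.2,0.12,0.06,0,0,50]]]' 1
python3 -m inch '[[[0.05,0.031,0,0,0,7],[0.1,0.062,0,0,0,14],[0.15,0.093,0,0,0,21],[0.2,0.124,0,0,0,28],[0.25,0.155,0,0,0,33]]]'
```

```text
time: 1.98
ee_pos: [0.3278, -0.44, 0.3026]
orientation: [[0.454, 0.891, 0.0], [0.891, -0.454, -0.001], [-0.0, 0.001, -1.0]]
wrist_force: [0.4, 0.6, 0.3]
opening: 0.0854
gripper_force: 0.0
time: 2.6
ee_pos: [0.5781, -0.2848, 0.3024]
orientation: [[-0.103, 0.995, 0.0], [0.995, 0.103, -0.0], [-0.001, 0.0, -1.0]]
wrist_force: [0.5, -0.5, -0.2]
opening: 0.0857
gripper_force: 0.0
```

The crop confirms the choices: the long packer at (100,290), the block at (408,272) before the skid, and the bar's blade at (400,405). Moving down to the bar.

```bash
python3 -m inch '[[[0.038,0.024,-0.04,0,0,0],[0.076,0.048,-0.08,0,0,0],[0.114,0.072,-0.12,0,0,0],[0.114,0.072,-0.18,0,0,0],[0.114,0.072,-0.18,0,0,0]]]'
python3 - <<'E'
from h import *
for n in("scene","side"):
    i=get_image(n); 
    for r in masks_of("bar_grip",n)[:1]:
        P,_=pts(i,r["mask"]);P=P[(P[:,2]<.035)&(P[:,2]>.005)]
        print(n,r["confidence"],len(P),[np.round(v,4) for v in cv2.minAreaRect(P[:,:2].astype(np.float32))])
i=get_image("wrist");cv2.imwrite("pics/w1.png",i["color"][:,:,::-1]);print(state()["ee_pos"])
E
```

```text
time: 3.22
ee_pos: [0.6869, -0.2119, 0.1162]
orientation: [[-0.1, 0.995, -0.012], [0.995, 0.1, 0.005], [0.006, -0.012, -1.0]]
wrist_force: [-0.4, -0.5, 0.1]
opening: 0.0853
gripper_force: 0.0
side 0.83 1313 [array([ 0.6879, -0.2108]), array([0.0281, 0.3989]), np.float64(5.5299)]
[ 0.69205208 -0.21531012  0.12620512]
```

View pics/w1.png

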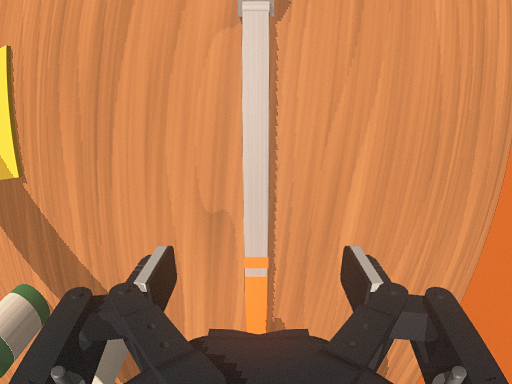

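The wrist view shows the bar running up the middle of the picture (column 255), parallel to and midway between the fingers at (160,268) and (360,268). Descending and gripping.

```bash
python3 -m inch '[[[0,0,-0.05,0,0,0],[0,0,-0.09,0,0,0],[0,0,-0.107,0,0,0],[0,0,-0.107,0,0,0],[0,0,-0.107,0,0,0]]]'
python3 -m inch '[[[0,0,0,0,0,0],[0,0,0,0,0,0],[0,0,0,0,0,0],[0,0,0,0,0,0],[0,0,0,0,0,0]]]' -1 100
```

```text
time: 4.1
ee_pos: [0.6921, -0.2148, 0.0179]
orientation: [[-0.099, 0.995, 0.004], [0.995, 0.099, -0.002], [-0.002, 0.004, -1.0]]
wrist_force: [-0.5, -0.7, 0.8]
opening: 0.0856
gripper_force: 0.0
time: 4.72
ee_pos: [0.6903, -0.214, 0.0161]
orientation: [[-0.1, 0.995, -0.0], [0.995, 0.1, -0.0], [-0.0, -0.0, -1.0]]
wrist_force: [-1.1, 1.2, 5.7]
opening: 0.0191
gripper_force: 98.7
```

Gripped. Lift, turn to the skid's heading, pitch the orange end up 25 degrees, then measure from there.

```bash
python3 -m inch '[[[0,0,0.03,0,0,0],[0,0,0.07,0,0,0],[-0.03,0.03,0.1,0,0,2],[-0.06,0.07,0.12,0,0,4],[-0.076,0.103,0.12,0,0,6.2]]]'
python3 -m inch '[[[0,0,0,0,0,0],[0,0,0,-8,-1.7,0],[0,0,0,-16,-3.4,0],[0,0,0,-24.4,-5.2,0],[0,0,0,-24.4,-5.2,0]]]'
cat >> h.py <<'E'
SF=np.array([.559,.114,0]);th=np.radians(12.1)
XS=np.array([-np.sin(th),np.cos(th),0]);YS=np.array([-np.cos(th),-np.sin(th),0])
def toskid(P): D=P-SF; return np.c_[D@XS,D@YS,P[:,2]]
E
python3 - <<'E'
from h import *
for n in("scene","side"):
    i=get_image(n); 
    for t in("bar_grip","block_top"):
      for r in masks_of(t,n)[:1]:
        P,_=pts(i,cv2.erode(r["mask"].astype(np.uint8),np.ones((2,2)))>0);S=toskid(P)
        print(n,t,round(r["confidence"],2),len(P))
        if t=="bar_grip":
            m=np.percentile(S[:,0],99.5);print("tipx",m, S[:,0].min())
            for a in np.arange(-.45,0,.02):
                q=S[(S[:,0]>a)&(S[:,0]<a+.02)]
                if len(q)>8: print(round(a+.01,3),len(q),np.round(np.median(q[:,1:],0),4),np.round(np.percentile(q[:,2],[10,90]),4))
        else: print(np.round(np.percentile(S,[3,50,97],axis=0),4).tolist())
i=get_image("side");cv2.imwrite("pics/s1.png",cv2.resize(i["color"][60:300,200:440,::-1],(600,600)))
s=state();print(s["ee_pos"],s["orientation"])
E
```

```text
time: 5.35
ee_pos: [0.612, -0.1092, 0.1344]
orientation: [[-0.207, 0.978, -0.003], [0.978, 0.207, 0.002], [0.002, -0.002, -1.0]]
wrist_force: [0.7, 0.6, -10.2]
opening: 0.0187
gripper_force: 100.3
time: 5.98
ee_pos: [0.6122, -0.1078, 0.1314]
orientation: [[-0.193, 0.978, 0.082], [0.888, 0.209, -0.409], [-0.417, -0.006, -0.909]]
wrist_force: [-1.2, 0.7, -9.7]
opening: 0.019
gripper_force: 100.3
scene bar_grip 0.58 743
tipx -0.04371229467180636 -0.4143688642949075
-0.42 31 [-0.0072  0.1997] [0.1966 0.2052]
-0.4 87 [-0.0101  0.203 ] [0.1964 0.2065]
-0.38 76 [-0.0105  0.1939] [0.1855 0.1981]
-0.36 68 [-0.0114  0.1843] [0.1782 0.1891]
-0.34 64 [-0.0113  0.1761] [0.1683 0.1806]
-0.32 63 [-0.0102  0.1682] [0.1617 0.1721]
-0.3 62 [-0.0094  0.159 ] [0.1487 0.1627]
-0.28 59 [-0.0097  0.1489] [0.1403 0.1544]
-0.26 56 [-0.0099  0.1409] [0.1322 0.1462]
-0.24 38 [-0.0083  0.1337] [0.1289 0.1369]
-0.22 17 [-0.0031  0.1253] [0.1218 0.1285]
-0.14 20 [-0.0115  0.0891] [0.085  0.0946]
-0.12 11 [-0.0079  0.0839] [0.0798 0.0857]
-0.08 12 [-0.0149  0.0606] [0.0578 0.0617]
-0.06 48 [-0.0099  0.0606] [0.058
[... 472 characters left out ...]
772]
-0.3 59 [-0.0007  0.1632] [0.1547 0.1671]
-0.28 54 [-0.0012  0.154 ] [0.1453 0.1586]
-0.26 58 [-0.001   0.1436] [0.1367 0.1493]
-0.24 31 [-0.0048  0.1374] [0.1327 0.1403]
-0.22 12 [-0.0074  0.1325] [0.128  0.1708]
-0.2 11 [0.0051 0.1163] [0.1036 0.1778]
-0.18 22 [0.0038 0.1047] [0.0949 0.1109]
-0.16 25 [0.0036 0.0963] [0.0879 0.1038]
-0.14 21 [0.0032 0.0859] [0.0777 0.0912]
-0.12 19 [0.0033 0.0776] [0.0702 0.0818]
-0.1 23 [0.0039 0.067 ] [0.0615 0.0742]
-0.08 23 [0.0004 0.0623] [0.0595 0.0643]
-0.06 26 [0.0007 0.063 ] [0.0605 0.0644]
[ 0.61476088 -0.11214216  0.13550443] [[-0.18471504  0.97888079  0.08759426]
 [ 0.88795105  0.20442504 -0.41201133]
 [-0.42121644  0.00167472 -0.9069586 ]]
```

View pics/s1.png

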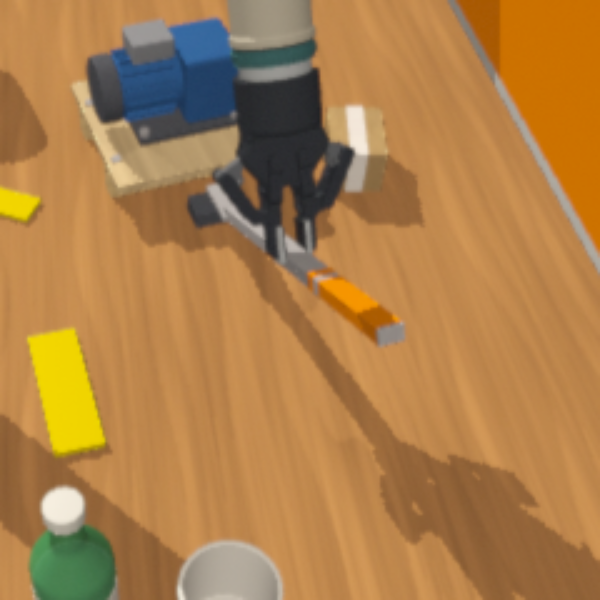

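The side view shows the bar held near its middle in line with the block (205,208), with the blade level and still short of the skid. Bar y is about -7 mm and the blade tip is about 47 mm before the edge, as planned. Lowering and feeding the blade in.

```bash
python3 -m inch '[[[0,0,-0.016,0,0,0],[0,0,-0.032,0,0,0],[0,0,-0.032,0,0,0],[0,0,-0.032,0,0,0]]]'
python3 -m inch '[[[-0.0021,0.01,0,0,0,0],[-0.0052,0.0245,0,0,0,0],[-0.0084,0.039,0,0,0,0],[-0.0105,0.049,0,0,0,0],[-0.0105,0.049,0,0,0,0]]]'
python3 - <<'E'
from h import *
s=state();print(s["ee_pos"],toskid(s["ee_pos"][None]),s["wrist_force"],s["moment"])
for n in("scene","side"):
    i=get_image(n); 
    for t in("bar_grip","block_top","skid"):
      for r in masks_of(t,n)[:1]:
        P,_=pts(i,r["mask"]);S=toskid(P)
        if t=="skid":
            q=S[(abs(S[:,1])<.09)&(S[:,0]<.02)&(S[:,2]>.04)];print(n,"edge",np.round(np.percentile(q,[1,5,50],axis=0),4).tolist())
        elif t=="bar_grip":
            q=S[(S[:,0]>-.12)&(S[:,2]<.06)];print(n,t,len(q),np.round(np.percentile(q,[2,50,98],axis=0),4).tolist())
        else: print(n,t,np.round(np.percentile(S,[3,50,97],axis=0),4).tolist())
i=get_image("scene");cv2.imwrite("pics/c2.png",cv2.resize(i["color"][130:240,290:430,::-1],(763,600)))
E
```

```text
time: 6.82
ee_pos: [0.6146, -0.111, 0.103]
orientation: [[-0.187, 0.978, 0.088], [0.887, 0.207, -0.413], [-0.422, 0.0, -0.907]]
wrist_force: [0.2, 1.0, -9.4]
opening: 0.0189
gripper_force: 100.4
time: 7.45
ee_pos: [0.604, -0.0607, 0.1034]
orientation: [[-0.189, 0.978, 0.089], [0.887, 0.208, -0.412], [-0.422, 0.001, -0.907]]
wrist_force: [0.3, -0.2, -9.4]
opening: 0.0185
gripper_force: 100.4
[ 0.60395689 -0.06071805  0.10342137] [[-0.18026018 -0.00733394  0.10342137]] [ 0.31275465 -0.20770876 -9.39749443] [ 0.90743925  0.1806759  -0.03136752]
scene bar_grip 75 [[-0.092, -0.0204, 0.0247], [-0.0167, -0.0101, 0.0302], [0.0029, -0.0016, 0.0579]]
scene edge [[-0.0005, -0.0885, 0.0411], [0.0011, -0.085, 0.0415], [0.0088, -0.0434, 0.0443]]
side bar_grip 113 [[-0.1138, -0.0754, 0.0007], [-0.0456, 0.0033, 0.0311], [0.0025, 0.0083, 0.0594]]
side block_top [[0.0051, -0.0399, 0.038], [0.0794, 0.0319, 0.0857], [0.1538, 0.094, 0.1646]]
side edge [[-0.1063, -0.008, 0.0403], [-0.0966, 0.0049, 0.0408], [0.0076, 0.0431, 0.0466]]
```

View pics/c2.png

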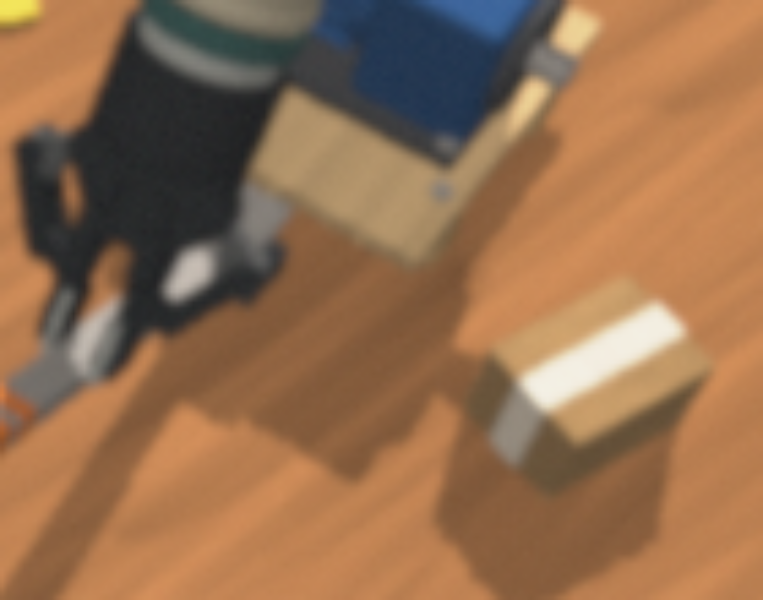

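The scene crop shows the blade tip just at the deck's front edge (265,195), top face about 30 mm high, so it clears below the deck. Feeding 24 mm further and setting the heel on the block.

```bash
python3 -m inch '[[[-0.0025,0.012,0,0,0,0],[-0.0051,0.024,0,0,0,0],[-0.0051,0.024,0,0,0,0],[-0.0051,0.024,-0.0015,0,0,0],[-0.0051,0.024,-0.003,0,0,0]]]'
python3 -m inch '[[[0,0,0,0,0,0],[0,0,0,0,0,0]]]'
python3 - <<'E'
from h import *
s=state();print(toskid(s["ee_pos"][None]),s["wrist_force"],s["moment"])
E
```

```text
time: 8.52
ee_pos: [0.5991, -0.0382, 0.1004]
orientation: [[-0.187, 0.978, 0.088], [0.887, 0.207, -0.413], [-0.422, 0.001, -0.906]]
wrist_force: [-0.5, -0.5, -8.8]
opening: 0.019
gripper_force: 100.5
time: 8.78
ee_pos: [0.599, -0.0382, 0.1004]
orientation: [[-0.187, 0.978, 0.088], [0.887, 0.206, -0.413], [-0.422, 0.001, -0.907]]
wrist_force: [-0.1, -0.4, -7.7]
opening: 0.019
gripper_force: 100.4
[[-0.15715703 -0.00721273  0.10040604]] [-0.09759792 -0.42122523 -7.7185033 ] [ 0.9198798   0.20763225 -0.02656969]
```

```bash
python3 -m inch '[[[0.001,-0.005,-0.0095,3.9,0.8,0],[0.0022,-0.0104,-0.0214,8.8,1.9,0],[0.0029,-0.0138,-0.0313,12.7,2.7,0],[0.0029,-0.0138,-0.0313,12.7,2.7,0]]]'
python3 - <<'E'
from h import *
s=state();print(toskid(s["ee_pos"][None]),s["wrist_force"],s["moment"])
i=get_image("scene");r=masks_of("skid","scene")[0];P,_=pts(i,r["mask"]);S=toskid(P)
q=S[(S[:,1]>-.095)&(S[:,1]<-.03)&(S[:,0]<.02)&(S[:,2]>.036)];print(len(q),np.round(np.percentile(q,[2,50,98],axis=0),4).tolist())
E
```

```text
time: 9.28
ee_pos: [0.6012, -0.0522, 0.0687]
orientation: [[-0.199, 0.979, 0.041], [0.958, 0.204, -0.202], [-0.206, -0.0, -0.979]]
wrist_force: [-0.8, 3.6, -6.3]
opening: 0.0188
gripper_force: 100.7
[[-0.17130791 -0.00643416  0.06867004]] [-0.79553997  3.55494409 -6.32412134] [ 0.98880682  0.15995182 -0.01125344]
180 [[-0.1235, -0.0942, 0.04], [0.006, -0.0613, 0.0507], [0.0191, -0.0324, 0.3235]]
```

```bash
python3 -m inch '[[[0.0007,-0.003,-0.0103,3.9,0.9,0],[0.0011,-0.005,-0.0205,7.8,1.7,0],[0.0015,-0.0066,-0.0312,11.7,2.5,0],[0.0015,-0.0066,-0.0322,11.7,2.5,0],[0.0015,-0.0066,-0.0322,11.7,2.5,0]]]'
python3 - <<'E'
from h import *
s=state();print(toskid(s["ee_pos"][None]),s["wrist_force"],s["moment"])
for n in("scene","side"):
    i=get_image(n);r=masks_of("skid",n)[0];P,_=pts(i,r["mask"]);S=toskid(P)
    q=S[(abs(S[:,1])<.095)&(abs(S[:,1])>.03)&(S[:,0]<.015)&(S[:,0]>-.02)&(S[:,2]>.036)&(S[:,2]<.09)];print(n,len(q),np.round(np.percentile(q,[2,50,98],axis=0),4).tolist())
E
```

```text
time: 10.0
ee_pos: [0.6034, -0.0591, 0.0373]
orientation: [[-0.208, 0.978, 0.0], [0.978, 0.208, -0.003], [-0.003, -0.0, -1.0]]
wrist_force: [-0.1, -1.6, -6.6]
opening: 0.0193
gripper_force: 100.6
[[-0.17859245 -0.00715376  0.03725229]] [-0.1410891  -1.62798077 -6.55618082] [-0.03725913  0.19838804 -0.00420812]
scene 125 [[0.0034, -0.0941, 0.0507], [0.0067, -0.063, 0.061], [0.0146, -0.0318, 0.0652]]
side 135 [[0.004, -0.0447, 0.0535], [0.0077, 0.0549, 0.0616], [0.0145, 0.0924, 0.0662]]
```

```bash
python3 -m inch '[[[0,0,0,0,0,0],[0,0,0,0,0,0],[0,0,0,0,0,0],[0,0,0,0,0,0]]]' 1
python3 -m inch '[[[0,0,0.02,0,0,0],[0,0,0.06,0,0,0],[-0.03,-0.02,0.1,0,0,0],[-0.08,-0.05,0.1,0,0,-1],[-0.13,-0.08,0.1,0,0,-3.6]]]'
python3 - <<'E'
from h import *
s=state();print(s["ee_pos"],s["joint_pos"],s["orientation"])
for n in("scene","side"):
    i=get_image(n);r=masks_of("skid",n)[0];P,_=pts(i,r["mask"]);S=toskid(P)
    q=S[(abs(S[:,1])<.095)&(abs(S[:,1])>.03)&(S[:,0]<.015)&(S[:,0]>-.02)&(S[:,2]>.036)&(S[:,2]<.09)];print(n,len(q),np.round(np.percentile(q,[2,50,98],axis=0),4).tolist())
    for t in("packer_mid","bar_grip"):
        for r in masks_of(t,n)[:2]:
            P,_=pts(i,r["mask"]);P=P[P[:,2]<(.02 if t[0]=="p" else .07)]
            print(n,t,round(r["confidence"],2),len(P),[np.round(v,4) for v in cv2.minAreaRect(P[:,:2].astype(np.float32))],np.round(np.percentile(toskid(P),[1,50,99],axis=0),4).tolist())
E
```

```text
time: 10.7
ee_pos: [0.6036, -0.0583, 0.0373]
orientation: [[-0.206, 0.978, 0.001], [0.978, 0.206, -0.0], [-0.0, 0.001, -1.0]]
wrist_force: [-0.3, 0.2, 0.2]
opening: 0.0853
gripper_force: 0.0
time: 11.32
ee_pos: [0.4725, -0.1391, 0.1376]
orientation: [[-0.144, 0.99, 0.002], [0.99, 0.144, -0.001], [-0.002, 0.002, -1.0]]
wrist_force: [-0.4, -0.8, 0.3]
opening: 0.0855
gripper_force: 0.0
[ 0.47248761 -0.13913381  0.13761202] [-2.44930871e+01  1.36268068e+01  1.05488717e+02 -2.37385293e-02
  6.07555781e+01 -3.27835863e+01] [[-0.14439056  0.98951896  0.0018974 ]
 [ 0.9895196   0.14439307 -0.00126168]
 [-0.00152242  0.00169534 -0.9999974 ]]
scene 217 [[0.0039, -0.0925, 0.055], [0.0073, -0.0346, 0.0644], [0.0146, 0.0913, 0.0691]]
scene packer_mid 0.88 832 [array([ 0.3886, -0.1525]), array([0.0606, 0.1585]), np.float64(7.4794)] [[-0.3025, 0.1907, -0.0032], [-0.2306, 0.2182, 0.0065], [-0.153, 0.2528, 0.0113]]
scene packer_mid 0.81 271 [array([0.316 , 0.1415]), array([0.0356, 0.1162]), np.float64(63.3)] [[0.034, 0.1843, 0.0015], [0.0757, 0.2301, 0.0051], [0.1193, 0.2794, 0.0087]]
scene bar_grip 0.85 1331 [array([ 0.5995, -0.0467]), array([0.0438, 0.4218]), np.float64(13.8684)] [[-0.375, -0.0209, -0.0027], [-0.2013, -0.0085, 0.0238], [0.011, 0.0121, 0.0476]]
side 97 [[0.0049, -0.0924, 0.0564], [0.009, -0.0616, 0.0654], [0.0144, -0.0323, 0.0707]]
side packer_mid 0.7 356 [array([0.3157, 0.143 ]), array([0.0426, 0.1167]), np.float64(61.1474)] [[0.0314, 0.1837, 0.0019], [0.0778, 0.2306, 0.0068], [0.1224, 0.2809, 0.0104]]
side packer_mid 0.6 903 [array([ 0.2248, -0.2968]), array([0.0458, 0.1175]), np.float64(82.2843)] [[-0.3683, 0.3566, 0.0], [-0.3356, 0.4122, 0.0064], [-0.3011, 0.4694, 0.0099]]
side bar_grip 0.75 1164 [array([ 0.6103, -0.06  ]), array([0.0416, 0.3894]), np.float64(12.3827)] [[-0.3739, -0.031, -0.0014], [-0.2388, -0.0044, 0.0224], [0.0104, 0.0058, 0.0509]]
```

The front is now held at about 20 mm. Now fetch the packer, gripping it 45 mm behind its centre.

```bash
python3 -m inch '[[[-0.035,-0.03,-0.03,0,0,0],[-0.073,-0.0595,-0.06,0,0,0.2],[-0.073,-0.0595,-0.09,0,0,0.2],[-0.073,-0.0595,-0.105,0,0,0.2],[-0.073,-0.0595,-0.105,0,0,0.2]]]' 0.5
python3 - <<'E'
from h import *
i=get_image("wrist");cv2.imwrite("pics/w2.png",i["color"][:,:,::-1]);s=state();print(s["ee_pos"],s["opening"],s["wrist_force"])
E
```

```text
time: 12.35
ee_pos: [0.4004, -0.1972, 0.0307]
orientation: [[-0.149, 0.989, -0.002], [0.989, 0.149, 0.002], [0.002, -0.002, -1.0]]
wrist_force: [-0.5, -0.1, 0.0]
opening: 0.0642
gripper_force: 0.0
[ 0.40097215 -0.19763315  0.03145557] 0.06398579756044379 [ 1.09715299 -0.42980626 -0.03194974]
```

View pics/w2.png

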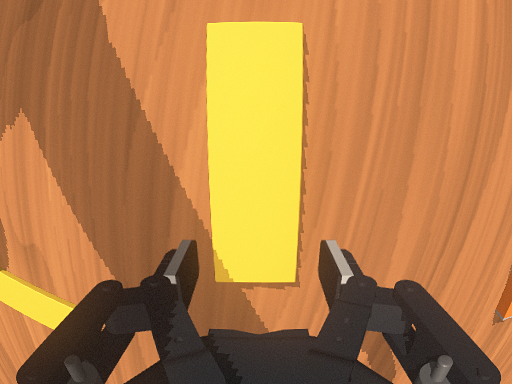

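The packer lies centred between the fingers (columns 207–303, near end at row 283). Descending and gripping.

```bash
python3 -m inch '[[[0,0,-0.01,0,0,0],[0,0,-0.0195,0,0,0],[0,0,-0.0195,0,0,0]]]'
python3 -m inch '[[[0,0,0,0,0,0],[0,0,0,0,0,0],[0,0,0,0,0,0],[0,0,0,0,0,0]]]' -1 60
python3 -m inch '[[[0,0,0.01,0,0,0],[0,0,0.03,0,0,0],[0,0,0.03,0,0,0]]]'
python3 - <<'E'
from h import *
s=state();print(s["ee_pos"],toskid(s["ee_pos"][None]),s["opening"],s["wrist_force"])
for n in("scene","side"):
    i=get_image(n)
    for r in masks_of("packer_mid",n)[:3]:
            P,_=pts(i,r["mask"]);P=P[P[:,2]<.06]
            print(n,round(r["confidence"],2),len(P),[np.round(v,4) for v in cv2.minAreaRect(P[:,:2].astype(np.float32))],np.round(np.percentile(toskid(P),[1,50,99],axis=0),4).tolist())
E
```

```text
time: 12.78
ee_pos: [0.3999, -0.1974, 0.0117]
orientation: [[-0.148, 0.989, -0.001], [0.989, 0.148, 0.001], [0.001, -0.001, -1.0]]
wrist_force: [0.7, -0.3, 0.4]
opening: 0.064
gripper_force: 0.0
time: 13.28
ee_pos: [0.4003, -0.1979, 0.0128]
orientation: [[-0.148, 0.989, 0.0], [0.989, 0.148, -0.0], [-0.0, 0.0, -1.0]]
wrist_force: [-1.0, 1.3, 5.8]
opening: 0.0469
gripper_force: 61.2
time: 13.65
ee_pos: [0.4015, -0.1987, 0.0437]
orientation: [[-0.148, 0.989, 0.004], [0.989, 0.148, -0.002], [-0.003, 0.003, -1.0]]
wrist_force: [-0.2, -0.3, -1.5]
opening: 0.0472
gripper_force: 61.7
[ 0.40154173 -0.19873497  0.04366236] [[-0.27278084  0.21951511  0.04366236]] 0.04722649817314336 [-0.18241202 -0.32794193 -1.51891516]
scene 0.84 417 [array([ 0.2245, -0.301 ]), array([0.04  , 0.1198]), np.float64(82.8688)] [[-0.3691, 0.3555, 0.0001], [-0.3368, 0.4094, 0.0052], [-0.3047, 0.4686, 0.0093]]
scene 0.84 305 [array([0.3172, 0.1416]), array([0.0387, 0.1191]), np.float64(61.8717)] [[0.0302, 0.1836, -0.0001], [0.0748, 0.2283, 0.0048], [0.1209, 0.2809, 0.0086]]
scene 0.76 528 [array([ 0.3809, -0.1458]), array([0.0762, 0.1745]), np.float64(9.5805)] [[-0.3035, 0.1901, -0.0018], [-0.2071, 0.2165, 0.0367], [-0.1543, 0.2487, 0.0426]]
side 0.95 875 [array([ 0.2245, -0.2979]), array([0.0438, 0.1166]), np.float64(81.6473)] [[-0.3687, 0.3579, 0.0014], [-0.3356, 0.4136, 0.0064], [-0.3009, 0.4701, 0.0096]]
side 0.79 513 [array([ 0.3988, -0.191 ]), array([0.05  , 0.0753]), np.float64(9.2455)] [[-0.3016, 0.1966, 0.0048], [-0.2717, 0.2192, 0.0377], [-0.2292, 0.2455, 0.041]]
side 0.51 232 [array([0.299 , 0.1513]), array([0.0395, 0.0845]), np.float64(60.7545)] [[0.0522, 0.2224, 0.0016], [0.0918, 0.2501, 0.0067], [0.1259, 0.2832, 0.0102]]
```

Packer in hand, with the TCP 44 mm behind its centre. Carry it in front of the skid at y ≈ +69 mm and turn it to the skid's heading.

```bash
python3 -m inch '[[[0.03,0.035,0.005,0,0,1],[0.065,0.075,0.005,0,0,2],[0.1,0.115,0.005,0,0,3],[0.1235,0.1418,0,0,0,3.6],[0.1235,0.1418,0,0,0,3.6]]]'
python3 -m inch '[[[0,0,-0.015,0,0,0],[0,0,-0.028,0,0,0],[0,0,-0.028,0,0,0]]]'
python3 - <<'E'
from h import *
s=state();print(s["ee_pos"],toskid(s["ee_pos"][None]),s["opening"],s["wrist_force"],s["orientation"][:,1])
for n in("scene","side"):
    i=get_image(n)
    for r in masks_of("packer_mid",n)[:3]:
            P,_=pts(i,r["mask"]);P=P[P[:,2]<.06];S=toskid(P)
            if abs(np.median(S[:,1]))<.12: print(n,round(r["confidence"],2),len(P),[np.round(v,4) for v in cv2.minAreaRect(P[:,:2].astype(np.float32))],np.round(np.percentile(S,[1,50,99],axis=0),4).tolist())
    r=masks_of("skid",n)[0];P,_=pts(i,r["mask"]);S=toskid(P)
    q=S[(abs(S[:,1])<.095)&(abs(S[:,1])>.03)&(S[:,0]<.02)&(S[:,0]>-.01)&(S[:,2]>.036)&(S[:,2]<.09)];print(n,len(q),np.round(np.percentile(q,[2,50,98],axis=0),4).tolist())
i=get_image("wrist");cv2.imwrite("pics/w3.png",i["color"][:,:,::-1])
E
```

```text
time: 14.48
ee_pos: [0.5248, -0.0542, 0.0412]
orientation: [[-0.213, 0.977, -0.001], [0.977, 0.213, 0.001], [0.001, -0.0, -1.0]]
wrist_force: [-0.5, -0.8, -0.9]
opening: 0.0475
gripper_force: 61.8
time: 14.85
ee_pos: [0.5223, -0.0567, 0.0132]
orientation: [[-0.208, 0.978, -0.003], [0.978, 0.208, 0.001], [0.001, -0.002, -1.0]]
wrist_force: [-0.1, 0.1, -0.5]
opening: 0.0472
gripper_force: 69.1
[ 0.52229608 -0.05674698  0.0131582 ] [[-0.15925971  0.07168022  0.0131582 ]] 0.04719968947201068 [-0.06511351  0.0745774  -0.53078568] [ 0.97808023  0.20821501 -0.00236197]
scene 0.91 344 [array([ 0.5108, -0.0144]), array([0.0516, 0.1513]), np.float64(11.7156)] [[-0.1889, 0.0487, 0.0045], [-0.1506, 0.0713, 0.0084], [-0.043, 0.0958, 0.0124]]
scene 264 [[0.0043, -0.0932, 0.0555], [0.0089, -0.034, 0.065], [0.0195, 0.0918, 0.0686]]
side 0.74 408 [array([ 0.5131, -0.006 ]), array([0.0545, 0.1645]), np.float64(13.0292)] [[-0.1886, 0.047, -0.0004], [-0.1574, 0.0702, 0.0103], [-0.0384, 0.0964, 0.0139]]
side 173 [[0.0053, -0.0912, 0.0569], [0.0093, -0.046, 0.0664], [0.0192, 0.0921, 0.0704]]
```

View pics/w3.png

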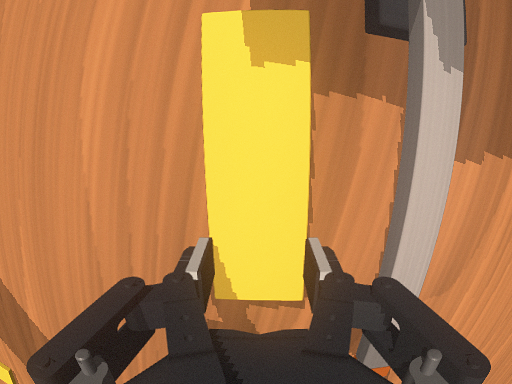

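The packer is in line beside the bar (bar at right, columns 395–465; block at (390,20)), with room between the right finger and the bar. Sliding in.

```bash
python3 -m inch '[[[-0.003,0.017,0,0,0,0],[-0.0065,0.034,0,0,0,0],[-0.01,0.052,0,0,0,0],[-0.013,0.069,0,0,0,0],[-0.013,0.069,0,0,0,0]]]'
python3 -m inch '[[[-0.0015,0.009,0,0,0,0],[-0.003,0.018,0,0,0,0],[-0.0045,0.027,0,0,0,0],[-0.006,0.035,0,0,0,0],[-0.006,0.035,0,0,0,0]]]'
python3 - <<'E'
from h import *
s=state();print(s["ee_pos"],toskid(s["ee_pos"][None]),s["opening"],s["wrist_force"],s["orientation"][:,1])
for n in("scene","side"):
    i=get_image(n)
    for r in masks_of("packer_mid",n)[:3]:
            P,_=pts(i,r["mask"]);P=P[P[:,2]<.06];S=toskid(P)
            if len(S) and abs(np.median(S[:,1]))<.12: print(n,round(r["confidence"],2),len(P),np.round(np.percentile(S,[1,50,99],axis=0),4).tolist())
    r=masks_of("skid",n)[0];P,_=pts(i,r["mask"]);S=toskid(P)
    q=S[(abs(S[:,1])<.095)&(abs(S[:,1])>.03)&(S[:,0]<.02)&(S[:,0]>-.01)&(S[:,2]>.036)&(S[:,2]<.09)];print(n,len(q),np.round(np.percentile(q,[2,50,98],axis=0),4).tolist())
E
```

```text
time: 15.82
ee_pos: [0.5102, 0.0146, 0.0143]
orientation: [[-0.212, 0.977, -0.0], [0.977, 0.212, 0.0], [0.0, -0.0, -1.0]]
wrist_force: [-0.2, 0.5, -1.5]
opening: 0.0472
gripper_force: 69.0
time: 16.45
ee_pos: [0.5045, 0.0485, 0.0143]
orientation: [[-0.211, 0.978, -0.0], [0.978, 0.211, 0.0], [0.0, -0.0, -1.0]]
wrist_force: [0.2, 0.6, -1.9]
opening: 0.047
gripper_force: 69.0
[0.50453011 0.04849115 0.01429432] [[-0.05263555  0.06699162  0.01429432]] 0.04702283661270064 [ 0.22718544  0.55867726 -1.94682028] [ 9.77582837e-01  2.10551105e-01 -1.68564679e-04]
scene 0.5 294 [[-0.085, 0.0428, -0.003], [-0.0584, 0.0717, 0.0088], [0.0406, 0.0979, 0.015]]
scene 198 [[0.004, -0.0936, 0.0555], [0.0089, -0.0516, 0.0647], [0.0196, 0.0537, 0.0687]]
side 0.71 379 [[-0.0833, 0.039, -0.0012], [-0.0524, 0.0648, 0.0109], [0.0361, 0.0924, 0.0178]]
side 119 [[0.0048, -0.0915, 0.0576], [0.0094, -0.0612, 0.0664], [0.0196, 0.0927, 0.0699]]
```

Packer is in: its rear end is at x ≈ -83 mm, so its centre is at about -8 mm, and there was no resistance. Release it, withdraw, and go over the bar.

```bash
python3 -m inch '[[[0,0,-0.0015,0,0,0],[0,0,-0.0015,0,0,0],[0,0,-0.0015,0,0,0],[0,0,-0.0015,0,0,0]]]' 0.35
python3 -m inch '[[[0.0042,-0.0195,0,0,0,0],[0.0084,-0.039,0,0,0,0],[0.0084,-0.039,0.05,0,0,0],[0.0084,-0.039,0.09,0,0,0],[0.0084,-0.039,0.09,0,0,0]]]'
python3 -m inch '[[[0.04,-0.03,0,0,0,0],[0.08,-0.06,0,2,0.4,0],[0.09,-0.0666,0,3.9,0.8,0],[0.09,-0.0666,0,3.9,0.8,0]]]' 1
python3 - <<'E'
from h import *
s=state();print(s["ee_pos"],toskid(s["ee_pos"][None]),s["opening"],s["wrist_force"],s["orientation"])
for n in("scene","side"):
    i=get_image(n)
    for r in masks_of("packer_mid",n)[:3]:
            P,_=pts(i,r["mask"]);P=P[P[:,2]<.06];S=toskid(P)
            if len(S) and abs(np.median(S[:,1]))<.12: print(n,round(r["confidence"],2),len(P),np.round(np.percentile(S,[1,50,99],axis=0),4).tolist())
    r=masks_of("skid",n)[0];P,_=pts(i,r["mask"]);S=toskid(P)
    q=S[(abs(S[:,1])<.095)&(abs(S[:,1])>.03)&(S[:,0]<.02)&(S[:,0]>-.01)&(S[:,2]>.036)&(S[:,2]<.09)];print(n,len(q),np.round(np.percentile(q,[2,50,98],axis=0),4).tolist())
    r=masks_of("bar_grip",n)[0];P,_=pts(i,cv2.erode(r["mask"].astype(np.uint8),np.ones((3,3)))>0);S=toskid(P);S=S[S[:,2]<.06]
    for a in np.arange(-.4,0,.04):
        q=S[(S[:,0]>a)&(S[:,0]<a+.04)]
        if len(q)>8: print(round(a+.02,3),len(q),np.round(np.median(q[:,1:],0),4),np.round(np.percentile(q[:,2],[50,90]),4))
E
```

```text
time: 17.25
ee_pos: [0.5048, 0.0479, 0.0129]
orientation: [[-0.21, 0.978, 0.0], [0.978, 0.21, 0.0], [-0.0, 0.0, -1.0]]
wrist_force: [-0.7, -0.4, -0.3]
opening: 0.0577
gripper_force: 0.0
time: 17.88
ee_pos: [0.5159, 0.008, 0.106]
orientation: [[-0.209, 0.978, 0.008], [0.978, 0.209, -0.001], [-0.003, 0.007, -1.0]]
wrist_force: [0.3, 0.0, -0.4]
opening: 0.0577
gripper_force: 0.0
time: 18.38
ee_pos: [0.6033, -0.0592, 0.1012]
orientation: [[-0.207, 0.978, -0.016], [0.976, 0.207, 0.068], [0.07, -0.001, -0.998]]
wrist_force: [-0.3, 0.7, 0.2]
opening: 0.0853
gripper_force: 0.0
[ 0.60326314 -0.05921413  0.10115901] [[-0.17864425 -0.00697086  0.10115901]] 0.0853159930047509 [-0.29243351  0.66866407  0.24402047] [[-0.20671297  0.97827477 -0.01575488]
 [ 0.97588914  0.20730867  0.06828991]
 [ 0.07007241 -0.00125861 -0.99754111]]
scene 141 [[0.0047, -0.0931, 0.0589], [0.0093, -0.0608, 0.065], [0.0198, 0.0346, 0.0689]]
-0.38 40 [-0.0077  0.0148] [0.0148 0.017 ]
-0.34 103 [-0.0076  0.0168] [0.0168 0.019 ]
-0.3 89 [-0.0084  0.0194] [0.0194 0.0215]
-0.26 86 [-0.0081  0.0219] [0.0219 0.0239]
-0.22 84 [-0.0084  0.0241] [0.0241 0.0267]
-0.18 82 [-0.009  0.027] [0.027  0.0292]
-0.14 61 [-0.009   0.0293] [0.0293 0.0314]
-0.06 29 [-0.0079  0.0356] [0.0356 0.0384]
-0.02 112 [-0.0068  0.0367] [0.0367 0.0405]
side 0.65 582 [[-0.0834, 0.0427, 0.0024], [-0.0245, 0.0683, 0.0085], [0.0483, 0.0924, 0.0121]]
side 157 [[0.0056, -0.0456, 0.0571], [0.0097, 0.054, 0.0662], [0.0184, 0.0934, 0.0709]]
-0.38 57 [-0.0035  0.0158] [0.0158 0.0176]
-0.34 126 [-0.0044  0.0176] [0.0176 0.0195]
-0.3 112 [-0.0035  0.0205] [0.0205 0.0231]
-0.26 96 [-0.0027  0.0234] [0.0234 0.0253]
-0.22 87 [-0.0038  0.0254] [0.0254 0.0279]
-0.18 83 [-0.0046  0.0284] [0.0284 0.0302]
-0.14 76 [-0.0047  0.031 ] [0.031  0.0329]
-0.1 26 [-0.007   0.0335] [0.0335 0.0347]
```

Skid still held, packer in place at x ≈ -83…+60 mm. The bar slopes 3.6° with its end near the bench. Grip it, then raise the orange end step by step to lower the skid onto the packer.

```bash
python3 -m inch '[[[0,0,-0.04,0,0,0],[0,0,-0.065,0,0,0],[0,0,-0.0745,0,0,0],[0,0,-0.0745,0,0,0],[0,0,-0.0745,0,0,0]]]'
python3 -m inch '[[[0,0,0,0,0,0],[0,0,0,0,0,0],[0,0,0,0,0,0],[0,0,0,0,0,0],[0,0,0,0,0,0]]]' -1 100
python3 -m inch '[[[0,0,0.0045,-1.9,-0.4,0],[0,0,0.0085,-3.7,-0.8,0],[0,0,0.0085,-3.7,-0.8,0]]]'
python3 -m inch '[[[-0.0002,0.001,0.009,-3.4,-0.7,0],[-0.0006,0.003,0.0183,-6.8,-1.5,0],[-0.0011,0.0055,0.027,-10.3,-2.2,0],[-0.0018,0.0082,0.0361,-13.7,-2.9,0],[-0.0018,0.0082,0.0361,-13.7,-2.9,0]]]'
python3 - <<'E'
from h import *
s=state();print(s["ee_pos"],toskid(s["ee_pos"][None]),s["opening"],s["wrist_force"],s["moment"])
for n in("scene","side"):
    i=get_image(n)
    r=masks_of("skid",n)[0];P,_=pts(i,r["mask"]);S=toskid(P)
    q=S[(abs(S[:,1])<.095)&(abs(S[:,1])>.03)&(S[:,0]<.02)&(S[:,0]>-.01)&(S[:,2]>.036)&(S[:,2]<.09)];print(n,len(q),np.round(np.percentile(q,[2,50,98],axis=0),4).tolist())
E
```

```text
time: 19.4
ee_pos: [0.6041, -0.0578, 0.0295]
orientation: [[-0.209, 0.978, -0.012], [0.975, 0.21, 0.067], [0.068, 0.003, -0.998]]
wrist_force: [0.2, -0.3, -0.4]
opening: 0.0854
gripper_force: 0.0
time: 20.02
ee_pos: [0.6032, -0.0578, 0.029]
orientation: [[-0.209, 0.978, -0.014], [0.975, 0.21, 0.068], [0.069, 0.001, -0.998]]
wrist_force: [-1.4, 1.0, 5.6]
opening: 0.0192
gripper_force: 98.6
time: 20.4
ee_pos: [0.6028, -0.0569, 0.0365]
orientation: [[-0.21, 0.978, -0.001], [0.978, 0.21, 0.004], [0.004, 0.0, -1.0]]
wrist_force: [0.0, 1.4, -0.6]
opening: 0.0187
gripper_force: 98.8
time: 21.02
ee_pos: [0.6004, -0.048, 0.0716]
orientation: [[-0.206, 0.977, 0.048], [0.95, 0.211, -0.231], [-0.236, -0.002, -0.972]]
wrist_force: [0.0, 0.9, -8.1]
opening: 0.019
gripper_force: 98.9
[ 0.60038738 -0.04799338  0.07162857] [[-0.16706997 -0.00651107  0.07162857]] 0.019014719890046928 [ 0.04972734  0.87249534 -8.11401346] [ 0.88271343  0.0680693  -0.05084629]
scene 170 [[0.0004, -0.0944, 0.0441], [0.007, -0.0636, 0.0539], [0.0196, -0.0316, 0.0581]]
side 145 [[0.0022, 0.0316, 0.0464], [0.0062, 0.0641, 0.0565], [0.0185, 0.0939, 0.0606]]
```

The skid has settled on the packer (front about 11 mm up). Ease the bar off, lift slightly, and draw it out.

```bash
python3 -m inch '[[[-0.0006,0.003,0.007,-3,-0.6,0],[-0.0013,0.006,0.0147,-5.9,-1.3,0],[-0.0013,0.006,0.0177,-5.9,-1.3,0],[-0.0013,0.006,0.0177,-5.9,-1.3,0]]]'
python3 -m inch '[[[0.0021,-0.01,0,0,0,0],[0.0063,-0.029,0,0,0,0],[0.0115,-0.0535,0,0,0,0],[0.0168,-0.078,0,0,0,0],[0.023,-0.107,0.01,0,0,0]]]'
python3 - <<'E'
from h import *
s=state();print(s["ee_pos"],toskid(s["ee_pos"][None]),s["opening"],s["wrist_force"],s["moment"])
for n in("scene","side"):
    i=get_image(n)
    r=masks_of("skid",n)[0];P,_=pts(i,r["mask"]);S=toskid(P)
    q=S[(abs(S[:,1])<.095)&(abs(S[:,1])>.03)&(S[:,0]<.02)&(S[:,0]>-.01)&(S[:,2]>.036)&(S[:,2]<.09)];print(n,len(q),np.round(np.percentile(q,[2,50,98],axis=0),4).tolist())
    for t in("packer_mid","block_top","bar_grip"):
      for r in masks_of(t,n)[:3]:
        P,_=pts(i,r["mask"]);S=toskid(P)
        if abs(np.median(S[:,1]))<.11:print(n,t,round(r["confidence"],2),len(P),np.round(np.percentile(S,[1,50,99],axis=0),4).tolist())
i=get_image("scene");cv2.imwrite("pics/c3.png",cv2.resize(i["color"][90:330,200:440,::-1],(600,600)))
E
```

```text
time: 21.72
ee_pos: [0.6, -0.0437, 0.0902]
orientation: [[-0.197, 0.978, 0.071], [0.92, 0.209, -0.331], [-0.338, 0.001, -0.941]]
wrist_force: [0.1, -0.9, -9.8]
opening: 0.0189
gripper_force: 98.8
time: 22.35
ee_pos: [0.6219, -0.1527, 0.0994]
orientation: [[-0.198, 0.978, 0.068], [0.92, 0.209, -0.332], [-0.339, -0.003, -0.941]]
wrist_force: [0.6, 0.1, -9.4]
opening: 0.0188
gripper_force: 98.7
[ 0.62193531 -0.15265452  0.09937184] [[-0.27392273 -0.00564135  0.09937184]] 0.018753909367180452 [ 0.55791486  0.10279779 -9.39047249] [0.81500297 0.10846762 0.04020007]Traceback (most recent call last):
  File "<stdin>", line 6, in <module>
    return _quantile_unchecked(
        a, q, axis, out, overwrite_input, method, keepdims, weights)
    return _ureduce(a,
                    func=_quantile_ureduce_func,
    ...<5 lines>...
                    overwrite_input=overwrite_input,
                    method=method)
    r = func(a, **kwargs)
    result = _quantile(arr,
                       quantiles=q,
    ...<2 lines>...
                       out=out,
                       weights=wgt)
    slices_having_nans = np.isnan(arr[-1, ...])
                                  ~~~^^^^^^^^^
IndexError: index -1 is out of bounds for axis 0 with size 0
```

```bash
python3 -m inch '[[[0.015,-0.02,0.0,4,0.8,0],[0.03,-0.04,0,9,1.9,0],[0.05,-0.055,0,14.5,3.1,0],[0.07,-0.06,0,19.6,4.2,0],[0.07,-0.06,0,19.6,4.2,0]]]'
python3 -m inch '[[[0,0,-0.03,0,0,0],[0,0,-0.06,0,0,0],[0,0,-0.076,0,0,0],[0,0,-0.079,0,0,0],[0,0,-0.079,0,0,0]]]'
python3 - <<'E'
from h import *
s=state();print(s["ee_pos"],s["wrist_force"],s["moment"],s["orientation"])
E
```

```text
time: 23.08
ee_pos: [0.6945, -0.2157, 0.0996]
orientation: [[-0.207, 0.978, 0.001], [0.978, 0.207, 0.0], [-0.0, 0.001, -1.0]]
wrist_force: [-0.8, -0.0, -9.1]
opening: 0.019
gripper_force: 99.3
time: 23.7
ee_pos: [0.6937, -0.2109, 0.0225]
orientation: [[-0.21, 0.978, 0.001], [0.978, 0.21, 0.002], [0.002, 0.002, -1.0]]
wrist_force: [-1.7, 0.5, -7.9]
opening: 0.0187
gripper_force: 99.2
[ 0.69372719 -0.21088511  0.02248261] [-1.74118484  0.4610463  -7.85595944] [ 0.05203011  0.02438511 -0.04355396] [[-0.20993754  0.97771366  0.00149535]
 [ 0.9777126   0.20993358  0.0024442 ]
 [ 0.0020758   0.00197515 -0.99999589]]
```

```bash
python3 -m inch '[[[0,0,-0.002,0,0,0],[0,0,-0.004,0,0,0],[0,0,-0.004,0,0,0]]]'
python3 -m inch '[[[0,0,0,0,0,0],[0,0,0,0,0,0],[0,0,0,0,0,0],[0,0,0,0,0,0]]]' 1
python3 -m inch '[[[0,0,0.03,0,0,0],[0,0,0.09,0,0,0],[0,-0.05,0.15,0,0,0],[0,-0.1,0.18,0,0,0],[0,-0.1,0.18,0,0,0]]]'
python3 - <<'E'
from h import *
for n in("scene","side"):
    i=get_image(n)
    for t in("skid","packer_mid","block_top","bar_grip"):
      for r in masks_of(t,n)[:2]:
        P,_=pts(i,r["mask"]);S=toskid(P)
        print(n,t,round(r["confidence"],2),len(P),np.round(np.percentile(S,[1,50,99],axis=0),4).tolist())
        if t=="skid":
            q=S[(abs(S[:,1])<.095)&(abs(S[:,1])>.03)&(S[:,0]<.02)&(S[:,0]>-.01)&(S[:,2]>.036)&(S[:,2]<.09)]
            if len(q):print("edge",len(q),np.round(np.percentile(q,[2,50,98],axis=0),4).tolist())
i=get_image("side");cv2.imwrite("pics/c3.png",cv2.resize(i["color"][50:310,180:440,::-1],(600,600)))
E
```

```text
time: 24.08
ee_pos: [0.6931, -0.2104, 0.0179]
orientation: [[-0.21, 0.978, 0.0], [0.978, 0.21, 0.003], [0.003, 0.001, -1.0]]
wrist_force: [-0.5, 0.7, -8.9]
opening: 0.019
gripper_force: 99.2
time: 24.58
ee_pos: [0.6936, -0.2106, 0.0185]
orientation: [[-0.21, 0.978, 0.001], [0.978, 0.21, 0.003], [0.003, 0.002, -1.0]]
wrist_force: [-0.2, 0.5, 0.0]
opening: 0.0854
gripper_force: 0.0
time: 25.2
ee_pos: [0.6941, -0.315, 0.2017]
orientation: [[-0.206, 0.978, 0.006], [0.978, 0.206, -0.002], [-0.003, 0.006, -1.0]]
wrist_force: [-0.3, -0.3, 0.2]
opening: 0.0852
gripper_force: 0.0
scene skid 0.9 4187 [[0.002, -0.0951, 0.0269], [0.0778, -0.012, 0.0889], [0.1641, 0.0916, 0.1678]]
edge 314 [[0.0008, -0.0931, 0.0444], [0.0066, -0.0343, 0.0545], [0.0195, 0.092, 0.0582]]
scene skid 0.18 246 [[-0.049, -0.0325, -0.0025], [-0.0351, -0.0097, 0.0197], [-0.0025, 0.0164, 0.0239]]
scene packer_mid 0.63 424 [[-0.3684, 0.3563, -0.0008], [-0.3374, 0.4097, 0.0052], [-0.3033, 0.4688, 0.0095]]
scene packer_mid 0.61 489 [[-0.0842, 0.0425, 0.0025], [-0.0314, 0.0657, 0.0067], [0.0271, 0.0907, 0.0108]]
scene block_to
[... 228 characters left out ...]
032, -0.0905, 0.0116], [0.0793, 0.0115, 0.0844], [0.1969, 0.0951, 0.1697]]
edge 274 [[0.0016, -0.0882, 0.0455], [0.0064, 0.0339, 0.0561], [0.0195, 0.0927, 0.0598]]
side packer_mid 0.74 919 [[-0.3691, 0.3574, -0.0007], [-0.3358, 0.4117, 0.0062], [-0.3012, 0.4697, 0.0097]]
side packer_mid 0.62 558 [[-0.0829, 0.0385, -0.0002], [-0.027, 0.0682, 0.0086], [0.0367, 0.0928, 0.0118]]
side block_top 0.61 236 [[-0.0475, -0.0433, -0.0002], [-0.0367, -0.0083, 0.021], [0.0141, 0.0177, 0.0254]]
side block_top 0.49 834 [[-0.0535, -0.2678, -0.0001], [-0.0275, -0.1873, 0.0534], [0.0587, -0.1512, 0.0587]]
side bar_grip 0.74 1634 [[-0.5422, -0.0745, 0.0019], [-0.3804, -0.0593, 0.015], [-0.152, -0.0487, 0.0256]]
```

View pics/c3.png

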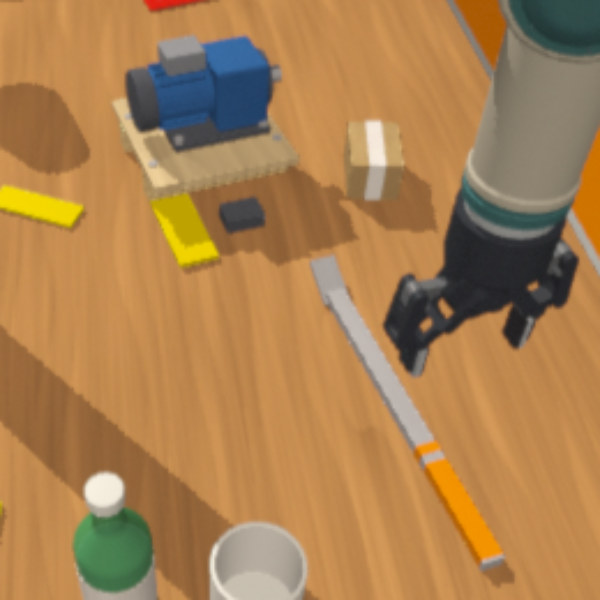

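The side view shows the skid resting raised on the packer (185,230). The bar lies flat and clear, with its blade at (325,275), the bystanders are untouched, and the gripper is free. Handing in.

```bash
python3 -c "
from cell import *
print(job_done())"
```

```text
the job is handed in; nothing more can be done
None
```

The job is handed in, but no verdict came back: the skid's front rests on the packer about 11 mm up by camera measurement, the bar lies flat on the bench clear of the skid, and the bottle, mug and carton were not touched.

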